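# Arm the curing lamp and hold it over the filled molar

## Task

Wake the curing unit by pressing its green key, then the yellow, then the blue, each right down, one at a time. Then take the curing lamp out of its charging dock, carry it over the amber screen without touching the screen, and bring its light tip to about 6 mm above the middle of the blue molar of the jaw model, pointing straight down, with the handle coming out over the front teeth in line with the jaw's midline; touch no part of the jaw model. Finish still holding the lamp there, steady in the gripper, with the loose things around left where they are.

Things in the scene. Friction and masses are not known exactly. Their poses are not given: they have to be found in the camera images.
- console: white keypad box of the curing unit, 100 x 136 x 26 mm (x, y, z), fixed. Origin: centre of its underside, on the bench; z up. Three spring keys stand in a row along its y axis, 15 mm to the -x side of its centre and 42 mm apart, in any order
- key_green_top (a point): centre of the top face of the green key: round cap 24 mm across, in a grey collar 40 mm across. Top 48 mm above the bench when up, 10 mm above its collar; 6 mm travel straight down; about 4 N holds it fully down; it springs back
- key_yellow_top (a point): centre of the top face of the yellow key, made like the green one
- key_blue_top (a point): centre of the top face of the blue key, made like the green one
- key_green (a joint): travel of the green key, 0 = up, 0.006 m = fully down; it counts as pressed beyond 0.004 with the other two up
- key_yellow (a joint): travel of the yellow key, as for the green one
- key_blue (a joint): travel of the blue key, as for the green one
- dock: grey charging dock with two black forks, fixed. Origin: on the bench below the lamp's grip; x along the lamp to its head, z up. Base x -85 to +65 mm, 85 mm wide (y), 20 mm high. The open-topped forks carry the handle at x = -62 and +45 mm (16 mm thick, 45 mm wide, lips to 57 mm high, slot 29 mm wide, seat 45 mm high), with free room for the fingers between them
- lamp: white curing lamp, green grip band, loose, about 0.16 kg, level in the dock. Origin: on the handle's axis at the grip, near the centre of mass, 58 mm above the bench when docked; x to the head, z up. Handle: bar 24 mm wide, 26 mm high, x = -85 to +60 mm. Neck 15 mm round to the head at x = 95 mm (17 mm round); black light guide 11 mm round down from it
- lamp_tip (a point): centre of the light window, the lower end of the black light guide, at (95, 0, -35.5) mm in the lamp's frame; light shines along the lamp's -z; in the dock it hangs 22 mm above the bench. Grip the lamp across its width and lift it straight up
- lamp_tail (a point): rear end of the lamp's handle, at (-85, 0, 0) mm in the lamp's frame
- screen: clear amber light screen standing across the bench between the dock and the jaw model, fixed: a sheet 240 mm long (its x axis), 5 mm thick (y) and 90 mm high, on two flat black feet 60 mm wide. Origin: middle of the sheet's lower edge, on the bench; z up
- jaw: model of a lower jaw, fixed: white plaster plinth 66 x 68 mm (x, y), 14 mm high, pink gums and cream teeth, whose tops are level, 34.5 mm above the bench at most. Origin: centre of its underside, on the bench; x is the midline, the front teeth lie to -x, the back molars to +x; z up
- molar_filled_top (a point): middle of the top face of the blue molar, the target: 11 x 11 mm, 34.5 mm above the bench; on the left or the right side of the jaw, 7 mm behind its centre and 23.5 mm from the midline; z up
- molar_plain_top (a point): middle of the top face of the cream molar on the other side of the jaw, of the same size
- bond_bottle: small black bottle with a red cap, 24 mm across and 55 mm high, loose, a bystander. Origin: centre of its underside
- spray_can: spray can, 52 mm across and 190 mm high, loose, a bystander. Origin: centre of its underside
- case: dark blue case, 90 x 62 x 45 mm, loose, a bystander. Origin: centre of its underside
- molar_filled: the blue molar itself, fixed on the jaw: a crown 11 x 11 x 10 mm, origin at the centre of its underside, 10 mm below its top
- molar_plain: the cream molar on the other side of the jaw, alike
Not all that is in view belongs to the job. What is shaped like the lamp but purple is not meant.

How it is judged (in metres and radians):
On the way, in this order (a step that is already met when the one before it is completed fails the run):
1. the green key is pressed down, the others being up (value of joint key_green above 0.004 m and value of joint each of key_yellow, key_blue below 0.002 m), for 0.04 s.
2. the yellow key is pressed down, the others being up (value of joint key_yellow above 0.004 m and value of joint each of key_green, key_blue below 0.002 m), for 0.04 s.
3. the blue key is pressed down, the others being up (value of joint key_blue above 0.004 m and value of joint each of key_green, key_yellow below 0.002 m), for 0.04 s.
4. the lamp is lifted clear of the dock (z of lamp in the frame of dock above 0.085 m), for 0.1 s.
5. the lamp's tip passes over the amber screen (z of lamp_tip in the frame of screen above 0.09 m and y of lamp_tip in the frame of screen between -0.04 and 0.04 m and x of lamp_tip in the frame of screen between -0.125 and 0.125 m), for 0.02 s.
At the end, for the whole second after the job is handed in: Lamp held still by the gripper alone, tip 2-12 mm above the blue molar's top and within 5 mm of its middle, lamp within 0.12 rad of upright, handle within 0.25 rad of the midline, tail on the front teeth's side; no contact with jaw, screen or dock; keys up; bystanders moved under 15 mm (horizontal distance between lamp_tip and molar_filled_top below 0.005 m and z of lamp_tip in the frame of molar_filled_top between 0.002 and 0.012 m and angle between lamp's own z axis and vertical below 0.12 rad and angle between the x axis of lamp and the x axis of jaw, either way round below 0.25 rad and x of lamp_tail in the frame of jaw below -0.08 m and contact force between the fingers and lamp above 1 N and contact force between lamp and jaw below 0.1 N and contact force between lamp and molar_filled below 0.1 N and contact force between lamp and screen below 0.1 N and contact force between lamp and dock below 0.1 N and linear speed of lamp below 0.01 m/s and value of joint each of key_green, key_yellow, key_blue below 0.002 m and distance of each of bond_bottle, spray_can, case from where it was at the start of the episode below 0.015 m); the arm keeps its last pose, push and grip.
It fails at once if two keys are down together (value of joint each of key_green, key_yellow above 0.003 m or value of joint each of key_green, key_blue above 0.003 m or value of joint each of key_yellow, key_blue above 0.003 m).
It fails at once if the screen is touched with more than 1 N (contact force between screen and anything else above 1 N).
It fails at once if the jaw model or one of its molars is touched with more than 1 N (contact force between any of jaw, molar_filled, molar_plain and anything else above 1 N).
It fails at once if a bystander is moved by more than 15 mm or tipped (distance of any of bond_bottle, spray_can, case from where it was at the start of the episode above 0.015 m or angle between any of bond_bottle, spray_can, case's own z axis and vertical above 0.3 rad).
It also fails if it takes over 61 s, if anything falls off the work surface, if the arm or the gripper's body presses on something with over 40 N, if the wrist force passes 120 N, or if a joint passes its speed limit or range.

## Robot

A 6-joint arm with a two-finger parallel gripper is mounted at the origin on the work surface. World frame = base frame: x ahead of the robot, y to its left, z up, the work surface at z = 0. Lengths are in mm, angles in rad, forces in N, time in s.
With the tool pointing down it reaches from about 350 to 875 mm from the base axis. Payload 4.2 kg.
Tool frame: the origin (TCP) lies between the finger pads; the fingertips stand 25 mm ahead of it and the grasp point (between the pads) lies 6 mm ahead of it; z points along the fingers, y is the line along which they close (so a half turn about z gives the same grasp; the last joint's range is limited). The gripper opens to 85 mm and grips with 20 to 120 N. Pads are 22 mm wide; open, the fingers measure 114 mm over their backs; the gripper's body (76 mm by 85 mm) begins 54 mm behind the grasp point. The pads swing forward as they close: fully open they stand 13 mm farther back than shut.
Start: joints at [-0.938, 0.385, 0.008, 0, -1.194, -0.259], TCP at [228.236, -581.814, 256.312] pointing down, gripper open.
Joint ranges: [-3.14, 3.14], [-1.21, 2.06], [-1.07, 1.41], [-3.16, 2.05], [-2.99, -0.16], [-3.1, 3.1]. Speed limits (rad/s): [2.79, 2.79, 3.14, 3.14, 3.14, 3.14].

## Interface

Orientations are given as a unit quaternion [x, y, z, w].
In Python, from bench import read_state, get_image, job_done gives the robot as it stands.
- The arm moves only by the tool play_rows, never from a script. Its argument "series" is a list of rows, each a list of 6 numbers: the shift along the world's x, y, z in mm, then the turn, a rotation vector about the world's x, y, z in units of 6 degrees (1.0 is 6 degrees). A call has 1 to 20 rows; each row shifts and turns the commanded pose from where the row before left it; what a row does not reach is not made up. A row lasts 1/12 s, in which the tool goes at most 41.7 mm and 7.16 degrees, less where a joint would pass 70% of its speed; a pose out of reach is approached as far as the arm can. A call is refused whole if a number of a shift passes 41.7 or a number of a turn 1, either way. A call with a gripper value outside its range is refused whole. "gripper" is the opening, from 0 (shut) to 1 (fully open), set as the call begins (left out, the last holds). The fingers move at their own pace and stop on an object; the grip force is fixed at half the most. Time passes only in rows, so rows that do not move let the fingers close. It gives the time, the measured TCP pose, the force, the opening and the grip force at its end, in the units of the state.
- read_state(): the state, without advancing time (a new reading comes with each control period).
- get_image(name): name is "side" or "top"; returns a dict with "image" (400x640x3 uint8, red, green, blue), "fx", "fy", "cx", "cy" (pixels), "dist_coeffs" ([k1, k2, p1, p2, k3] as OpenCV has them; the pictures are not rectified), "eye" and "rotation" of the camera in the world. Camera axes: x right, y down, z forward; pixel columns grow to the right and rows downward; lengths in mm; the calibration is good to about 2 mm. A picture is of the moment at which its call begins. There is no depth.
- job_done(): hands the job in; it is judged then, once.
The state is a dict: "clock": time; "joints": joint angles; "joint_vel": joint speeds; "joint_efforts": joint torques, N m; "position": TCP position; "ee_rot": TCP orientation; "contact_force": force on the tool from outside, world axes, zero at the start; "wrist_torque": the same for the moment, N m; "gripper_width": finger opening in mm; "grasp_force": force on a finger pad.
Only numpy, scipy, OpenCV 4.12 (cv2) and the standard library are available. Lean on these libraries where they do the work, as an engineer would, in place of code of your own. Each camera call takes 0.05 s, during which the arm holds its last target. There are 200 camera calls.

## Working session

There is one attempt and no reset: what is moved stays moved. The work goes in short steps, Python scripts to look and compute and a tool call to move; the robot and the scene stay as the last step left them, time stands still between calls to the robot, and variables do not carry over. Pictures are saved under pics/ and viewed, at most 10 in all, crops included, and the job is handed in when it is done.

Besides the shell and the picture viewer there is one more tool, called after "Call:" by a JSON object that holds its "method" and its "body". play_rows: Moves the arm, as the interface text tells. Its arguments: {"type":"object","properties":{"series":{"type":"array","items":{"type":"array","items":{"type":"number"}}},"gripper":{"type":"number"}},"required":["series"]}

```bash
mkdir -p pics
cat > h.py <<'E'
import numpy as np, cv2
from bench import read_state, get_image, job_done
def K(c): return np.array([[c["fx"],0,c["cx"]],[0,c["fy"],c["cy"]],[0,0,1.]])
def ray(c,uv):
    p=cv2.undistortPoints(np.array([[uv]],float),K(c),np.array(c["dist_coeffs"],float))[0,0]
    return np.array(c["eye"],float),np.array(c["rotation"],float).reshape(3,3)@np.array([p[0],p[1],1])
def onplane(c,uv,z):
    e,d=ray(c,uv); return e+d*(z-e[2])/d[2]
def proj(c,P):
    R=np.array(c["rotation"],float).reshape(3,3); t=-R.T@np.array(c["eye"],float)
    return cv2.projectPoints(np.array(P,float).reshape(-1,1,3),cv2.Rodrigues(R.T)[0],t,K(c),np.array(c["dist_coeffs"],float))[0][:,0]
def save(c,n,s=1.25,roi=None):
    im=c["image"][:,:,::-1]
    if roi: x0,y0,x1,y1=roi; im=im[y0:y1,x0:x1]
    cv2.imwrite("pics/"+n,cv2.resize(im,None,fx=s,fy=s,interpolation=cv2.INTER_CUBIC))
E
python3 - <<'E'
from h import *
import pickle
for n in("top","side"):
    c=get_image(n); save(c,n+"0.png"); pickle.dump(c,open(n+"0.pkl","wb"))
    print(n,c["eye"],np.round(c["rotation"],3).tolist(),c["fx"],c["cx"],c["cy"],c["dist_coeffs"])
print(read_state())
E
```

```text
top [ 305.3856182    96.98661231 1322.10817775] [0.708, -0.699, 0.071, -0.062] 452.5744163285432 325.57852313845734 202.24273628822863 [9.76174709e-05 0.00000000e+00 0.00000000e+00 0.00000000e+00
 0.00000000e+00]
side [  40.82350916  805.45650466 1042.25923768] [-0.275, 0.895, -0.336, 0.104] 438.0275864919986 328.12723052929607 192.02519780384927 [-0.08134996  0.          0.          0.          0.        ]
{'clock': 0.1, 'joints': array([-9.38403132e-01,  3.85502954e-01,  6.78150397e-03, -4.29149736e-04,
       -1.19399544e+00, -2.58612127e-01]), 'joint_vel': array([ 0.00339546, -0.00220816,  0.00367065,  0.00156432, -0.00065693,
        0.00027745]), 'joint_efforts': array([-6.57982837e-04, -3.93318450e+01,  1.88929546e+01,  4.19796109e+00,
       -2.55924388e-03,  4.44692517e-06]), 'position': array([ 228.06987224, -581.40631424,  255.32516691]), 'ee_rot': array([-1.85726623e-01,  9.82600967e-01,  9.52497771e-04, -2.33818546e-04]), 'contact_force': array([-0.39284115, -0.6079818 , -0.92886672]), 'wrist_torque': array([ 0.04606654, -0.04219357, -0.05061322]), 'grasp_force': 0.0, 'gripper_width': 85.46478646365557}
```

View pics/top0.png

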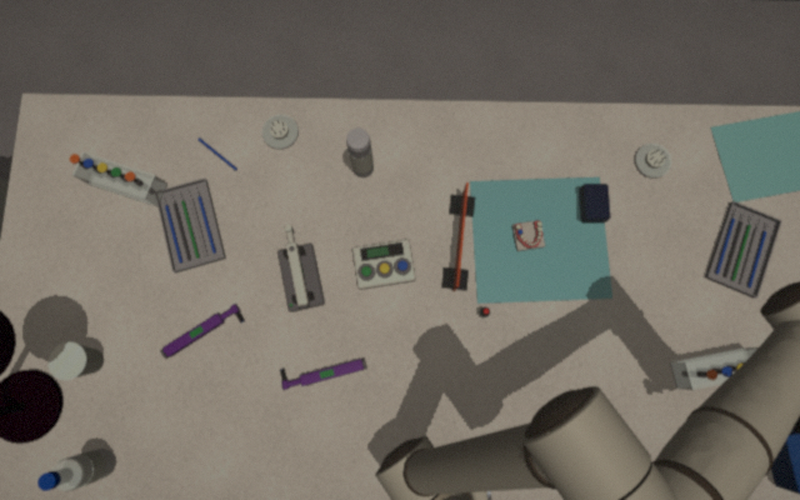

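View pics/side0.png

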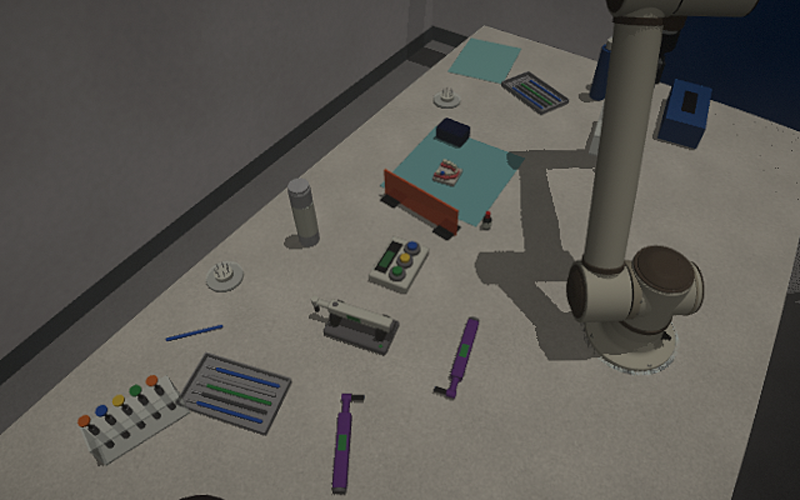

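The top view (pixels at 1.25x) shows the console at (384,263), with keys green (366,271), yellow (385,268) and blue (403,266). The lamp runs from its head at (291,235) to its tail at (300,303). The screen runs from (466,185) to (455,290), the jaw is at (528,235), the case at (594,203), the bottle at (484,311) and the can at (360,150). The rotation is a quaternion, so I'll fix the helper and take enlarged crops.

```bash
sed -i 's/np.array(c\["rotation"\],float).reshape(3,3)/Rotation.from_quat(c["rotation"]).as_matrix()/; 1a from scipy.spatial.transform import Rotation' h.py
python3 - <<'E'
from h import *
import pickle
t=pickle.load(open("top0.pkl","rb")); s=pickle.load(open("side0.pkl","rb"))
def up(c,x0,y0,w,h): return cv2.resize(c["image"][y0:y0+h,x0:x0+w,::-1],(400,300),interpolation=cv2.INTER_CUBIC)
A=np.vstack([np.hstack([up(t,212,175,80,60+15-15),up(t,390,165,60,45)]),np.hstack([up(s,240,225,92,69),up(s,330,115,60,45)])])
cv2.imwrite("pics/crop.png",np.clip(A*1.5,0,255))
def blobs(c,lo,hi,roi,mn=6):
    hsv=cv2.cvtColor(c["image"],cv2.COLOR_RGB2HSV); m=cv2.inRange(hsv,lo,hi); k=np.zeros_like(m); x0,y0,x1,y1=roi; k[y0:y1,x0:x1]=m[y0:y1,x0:x1]
    n,_,st,ce=cv2.connectedComponentsWithStats(k); return [(st[i,4],ce[i]) for i in range(1,n) if st[i,4]>=mn]
for nm,lo,hi in(("g",(45,80,30),(85,255,255)),("y",(18,110,60),(35,255,255)),("b",(100,110,40),(125,255,255))):
  for c,cn,roi in((t,"top",(275,190,345,235)),(s,"side",(290,185,345,240))):
    for a,p in blobs(c,lo,hi,roi): print(nm,cn,a,p.round(1),onplane(c,p,48).round(1))
for c,cn,roi in((t,"top",(405,170,440,205)),(s,"side",(340,120,375,152))):
    for a,p in blobs(c,(100,90,40),(125,255,255),roi,3): print("molar",cn,a,p.round(1),onplane(c,p,32).round(1))
for c,cn,roi in((t,"top",(215,175,265,255)),(s,"side",(245,230,325,285))):
    for a,p in blobs(c,(45,80,30),(85,255,255),roi,3): print("band",cn,a,p.round(1),onplane(c,p,71).round(1))
E
```

```text
g top 86 [301.6 201.2] [551.7 151.5  48. ]
g top 47 [292.8 216.5] [507.  175.5  48. ]
g side 90 [308.9 206.8] [546.2 165.2  48. ]
g side 49 [317.4 216.1] [505.8 179.5  48. ]
y top 53 [307.3 214.4] [513.8 134.3  48. ]
y side 51 [323.6 205.7] [513.  137.7  48. ]
b top 40 [321.7 212. ] [521.2  93.4  48. ]
b side 39 [329.3 196.2] [519.7  97.9  48. ]
molar top 7 [415.7 185. ] [ 607.9 -181.2   32. ]
molar side 7 [353.7 138. ] [ 606.2 -179.5   32. ]
band top 3 [232.3 243.7] [425.3 338.8  71. ]
band side 20 [282.5 254.7] [496.8 350.9  71. ]
band side 6 [304.  276.5] [411.4 371.8  71. ][ WARN:0@0.201] global loadsave.cpp:1063 imwrite_ Unsupported depth image for selected encoder is fallbacked to CV_8U.
```

View pics/crop.png

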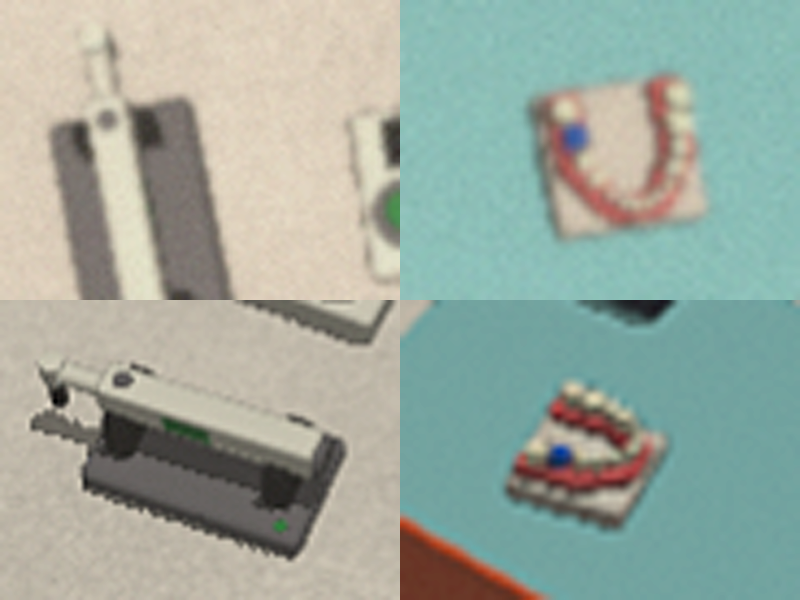

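Clear crops: the blue molar is on the image-left side of the jaw (+y) at top pixel (416,185), with the front teeth toward -x. The lamp's head points to +x, and its green band shows on the handle's side. Next I'll measure the axes.

Run:
```python
from h import *
import pickle
t=pickle.load(open("top0.pkl","rb"));s=pickle.load(open("side0.pkl","rb"))
hsv=cv2.cvtColor(t["image"],cv2.COLOR_RGB2HSV)
print("hsv handle",hsv[225,235],"bench",hsv[225,270],"neck",hsv[190,232],"base",hsv[225,228])
def comp(m,roi):
    k=np.zeros_like(m);x0,y0,x1,y1=roi;k[y0:y1,x0:x1]=m[y0:y1,x0:x1]
    n,l,st,_=cv2.connectedComponentsWithStats(k); i=1+np.argmax(st[1:,4]); return (l==i).astype(np.uint8)
# dock base (dark) quadrilateral and handle between its two halves
dark=cv2.inRange(hsv,(0,0,0),(180,255,125))
roi=(215,190,265,252);k=np.zeros_like(dark);k[roi[1]:roi[3],roi[0]:roi[2]]=dark[roi[1]:roi[3],roi[0]:roi[2]]
pts=cv2.findNonZero(k); r=cv2.minAreaRect(pts);b=cv2.boxPoints(r);print("dock",[onplane(t,p,20).round(1)[:2].tolist() for p in b],onplane(t,r[0],20).round(1))
# handle: per row, bright pixels flanked by dark
mid=[]
for v in range(200,240):
    row=np.where(k[v]>0)[0]
    if len(row)<4: continue
    g=np.diff(row);i=g.argmax()
    if 5<g[i]<16: mid.append(((row[i]+row[i+1])/2,v,g[i]-1))
mid=np.array(mid);P=np.array([onplane(t,m[:2],71)[:2] for m in mid])
print("width px",np.median(mid[:,2]),P[0].round(1),P[-1].round(1));f=np.polyfit(P[:,0],P[:,1],1);print("axis y=",f,"yaw",np.arctan(f[0]))
for uv,z in(((231,183),66),((240,242.4),71)): print("head/tail",onplane(t,uv,z).round(1))
# jaw plinth: not-teal inside mat
teal=cv2.inRange(hsv,(75,60,0),(100,255,255)); j=comp(255-teal,(400,165,445,210))
r=cv2.minAreaRect(cv2.findNonZero(j));b=cv2.boxPoints(r);B=np.array([onplane(t,p,10)[:2] for p in b]);print("jaw",B.round(1).tolist(),r[1])
e=B[1]-B[0];print("edge angs",[np.degrees(np.arctan2(*(B[(i+1)%4]-B[i])[::-1])).round(1) for i in range(4)],onplane(t,r[0],10).round(1))
for uv in((466/1.25,185/1.25),(455/1.25,290/1.25)): print("screen",onplane(t,uv,90).round(1))
R=Rotation.from_quat(read_state()["ee_rot"]).as_matrix();print(R.round(2).tolist())
```

```text
hsv handle [ 25  31 139] bench [ 19  33 147] neck [ 23  35 147] base [13 36 84]
dock [[581.0, 396.4], [600.4, 308.8], [429.4, 268.0], [411.0, 353.6]] [504.4 331.5  20. ]
width px 8.0 [545.2 341.5] [438.5 315.5]
axis y= [  0.24412557 208.41688091] yaw 0.23944218769537134
head/tail [598.1 352.2  66. ]
head/tail [429.1 317.9  71. ]
jaw [[634.8, -164.6], [647.0, -240.2], [574.3, -247.9], [562.5, -173.1]] (24.0416316986084, 25.314424514770508)
edge angs [np.float64(-80.9), np.float64(-174.0), np.float64(99.0), np.float64(6.6)] [ 604.5 -206.4   10. ]
screen [700.4 -49.3  90. ]
screen [460.  -23.2  90. ]
[[-0.93, -0.36, -0.0], [-0.36, 0.93, 0.0], [0.0, 0.0, -1.0]]
```

Call:
{"method": "play_rows", "body": {"series": [[0, 0, 0, 0, 0, 0], [6, 30, 0, 0, 0, 0], [12, 36, 0, 0, 0, 0], [12, 36, 0, 0, 0, 0], [12, 36, 0, 0, 0, 0], [12, 36, 0, 0, 0, 0], [12, 36, 0, 0, 0, 0], [12, 36, 0, 0, 0, 0], [12, 36, 0, 0, 0, -0.5], [12, 36, 0, 0, 0, -0.5], [12, 36, 0, 0, 0, -0.5], [12, 36, 0, 0, 0, -0.5], [12, 36, 0, 0, 0, 0], [12, 36, 0, 0, 0, 0], [12, 36, 0, 0, 0, 0], [12, 36, 0, 0, 0, 0], [12, 36, 0, 0, 0, 0], [12, 36, 0, 0, 0, 0], [12, 36, 0, 0, 0, 0], [12, 36, 0, 0, 0, 0]], "gripper": 0}}

```text
clock: 1.77
position: [450.2, 98.1, 256.4]
ee_rot: [-0.082, 0.997, 0.0, 0.0]
contact_force: [0.2, -0.7, -0.5]
gripper_width: -0.4
grasp_force: 0.0
```

Call:
{"method": "play_rows", "body": {"series": [[14, 20, -20, 0, 0, 0], [14, 20, -28, 0, 0, 0], [14, 20, -28, 0, 0, 0], [14, 19.4, -28, 0, 0, 0], [0, 0, -28, 0, 0, 0], [0, 0, -20, 0, 0, 0], [0, 0, -14, 0, 0, 0], [0, 0, 0, 0, 0, 0], [0, 0, 0, 0, 0, 0]]}}

```text
clock: 2.52
position: [506.0, 175.4, 89.8]
ee_rot: [-0.082, 0.997, -0.001, -0.001]
contact_force: [0.2, 0.9, 0.3]
gripper_width: -0.1
grasp_force: 0.0
```

Run:
```python
from h import *
t=get_image("top");s=get_image("side");P=read_state()["position"];print(P)
tip=P-[0,0,25];print(proj(t,tip),proj(s,tip),proj(s,[506,177,48]))
def up(c,x0,y0,w,h): return cv2.resize(c["image"][y0:y0+h,x0:x0+w,::-1],(400,300),interpolation=cv2.INTER_CUBIC)
cv2.imwrite("pics/g1.png",np.clip(np.hstack([up(t,255,185,80,60),up(s,285,180,80,60)])*1.5,0,255).astype(np.uint8))
```

```text
[506.98357495 175.99448018  91.47410657]
[[292.23083229 215.47953076]] [[317.65290077 211.09306927]] [[317.85711448 215.47871711]]
```

View pics/g1.png

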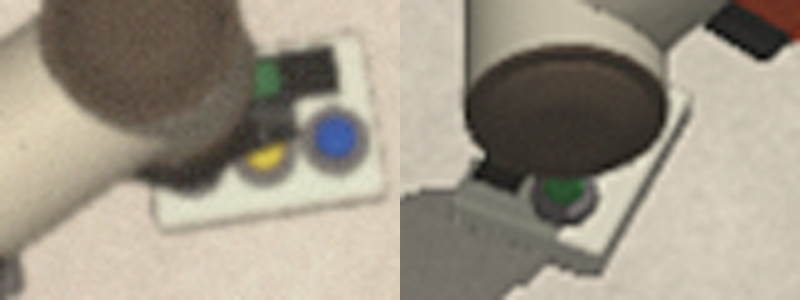

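Call:
{"method": "play_rows", "body": {"series": [[0, 1, -8, 0, 0, 0], [0, 0, -7, 0, 0, 0], [0, 0, -3, 0, 0, 0], [0, 0, -3, 0, 0, 0], [0, 0, -2, 0, 0, 0], [0, 0, 0, 0, 0, 0]]}}

```text
clock: 3.12
position: [506.1, 176.6, 67.3]
ee_rot: [-0.082, 0.997, -0.0, -0.0]
contact_force: [-1.5, 0.2, 4.2]
gripper_width: -0.1
grasp_force: 1.8
```

Call:
{"method": "play_rows", "body": {"series": [[0, 0, -1, 0, 0, 0], [0, 0, -0.5, 0, 0, 0], [0, 0, 0, 0, 0, 0]]}}

```text
clock: 3.37
position: [506.1, 176.6, 67.0]
ee_rot: [-0.082, 0.997, -0.0, -0.0]
contact_force: [-4.1, -0.8, 9.4]
gripper_width: 0.1
grasp_force: 4.8
```

Call:
{"method": "play_rows", "body": {"series": [[0, 0, 8, 0, 0, 0], [0, 0, 16, 0, 0, 0], [2, -11, 0, 0, 0, 0], [3, -20, 0, 0, 0, 0], [2, -10.5, 0, 0, 0, 0], [0, 0, 0, 0, 0, 0], [0, 0, -8, 0, 0, 0], [0, 0, -7, 0, 0, 0], [0, 0, -3, 0, 0, 0], [0, 0, -3, 0, 0, 0], [0, 0, -2, 0, 0, 0], [0, 0, -1, 0, 0, 0], [0, 0, 0, 0, 0, 0], [0, 0, 0, 0, 0, 0]]}}

```text
clock: 4.53
position: [513.0, 135.1, 67.0]
ee_rot: [-0.083, 0.997, -0.0, -0.0]
contact_force: [-3.1, -2.9, 10.7]
gripper_width: 0.3
grasp_force: 5.4
```

Call:
{"method": "play_rows", "body": {"series": [[0, 0, 8, 0, 0, 0], [0, 0, 16, 0, 0, 0], [2, -11, 0, 0, 0, 0], [3, -20, 0, 0, 0, 0], [2, -10, 0, 0, 0, 0], [0, 0, 0, 0, 0, 0], [0, 0, -8, 0, 0, 0], [0, 0, -7, 0, 0, 0], [0, 0, -3, 0, 0, 0], [0, 0, -3, 0, 0, 0], [0, 0, -2, 0, 0, 0], [0, 0, -1, 0, 0, 0], [0, 0, 0, 0, 0, 0], [0, 0, 0, 0, 0, 0]]}}

```text
clock: 5.7
position: [519.9, 94.2, 67.0]
ee_rot: [-0.083, 0.997, -0.0, -0.0]
contact_force: [-3.4, -1.4, 10.2]
gripper_width: -0.3
grasp_force: 5.5
```

Call:
{"method": "play_rows", "body": {"series": [[0, 0, 10, 0, 0, 0], [0, 0, 30, 0, 0, 0], [0, 0, 40, 0, 0, 0], [0, 20, 20, 0, 0, 0.2], [-2, 36, 0, 0, 0, 0.25], [-2, 36, 0, 0, 0, 0.25], [-2, 36, 0, 0, 0, 0], [-2, 36, 0, 0, 0, 0], [-2, 36, 0, 0, 0, 0], [-1, 24, 0, 0, 0, 0], [0, 16, 0, 0, 0, 0], [0, 0, 0, 0, 0, 0], [0, 0, 0, 0, 0, 0]], "gripper": 1}}

```text
clock: 6.78
position: [508.8, 334.4, 165.3]
ee_rot: [-0.119, 0.993, -0.0, -0.0]
contact_force: [-0.3, -0.2, 0.5]
gripper_width: 84.9
grasp_force: 0.0
```

Run:
```python
from h import *
t=get_image("top");s=get_image("side");S=read_state();P=S["position"];print(P,S["gripper_width"])
O=np.array([509,334.5]);y=.24;u=np.array([np.cos(y),np.sin(y)])
for n,a,z in(("tail",-85,71),("head",95,66),("forkA",-62,57),("forkB",45,57)):
    p=np.r_[O+a*u,z];print(n,proj(t,p).round(),proj(s,p).round())
def up(c,x0,y0,w,h): return cv2.resize(c["image"][y0:y0+h,x0:x0+w,::-1],(400,400),interpolation=cv2.INTER_CUBIC)
for c in(t,s):
    for a,z in((-85,58),(-85,71),(95,66),(0,58)):
        cv2.circle(c["image"],tuple(int(v) for v in proj(c,np.r_[O+a*u,z])[0].round()),0,(255,0,0),-1)
cv2.imwrite("pics/l1.png",np.clip(np.hstack([up(t,195,170,80,80),up(s,240,215,80,80)])*1.5,0,255).astype(np.uint8))
```

```text
[509.06573864 332.97325127 165.60561056] 85.65622029217548
tail [[241. 243.]] [[312. 258.]]
head [[229. 182.]] [[251. 239.]]
forkA [[241. 236.]] [[304. 258.]]
forkB [[233. 199.]] [[268. 246.]]
```

View pics/l1.png

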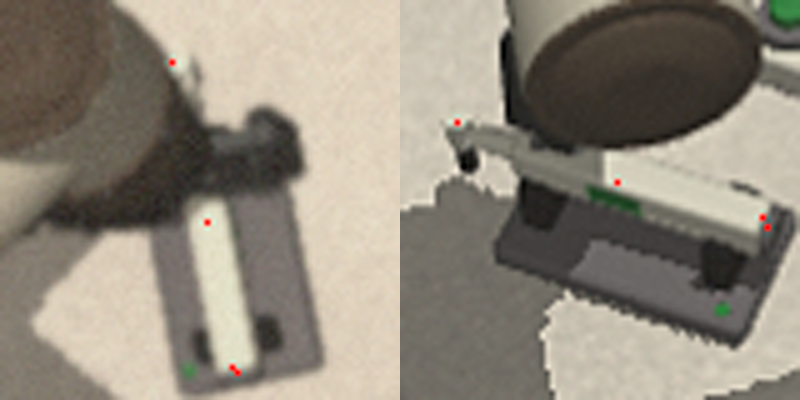

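The predicted tail and head marks fall within about 2 px of the real ones in both views, so the estimate is good. Descend and grip.

Call:
{"method": "play_rows", "body": {"series": [[0, -1, -15, 0, 0, 0], [0, 0, -25, 0, 0, 0], [0, 0, -25, 0, 0, 0], [0, 0, -20, 0, 0, 0], [0, 0, -12, 0, 0, 0], [0, 0, -6, 0, 0, 0], [0, 0, 0, 0, 0, 0]]}}

```text
clock: 7.47
position: [508.9, 331.3, 61.6]
ee_rot: [-0.118, 0.993, -0.001, -0.001]
contact_force: [0.1, 0.1, 0.4]
gripper_width: 85.3
grasp_force: 0.0
```

Call:
{"method": "play_rows", "body": {"series": [[0, 0, 0, 0, 0, 0], [0, 0, 0, 0, 0, 0], [0, 0, 0, 0, 0, 0], [0, 0, 0, 0, 0, 0], [0, 0, 0, 0, 0, 0], [0, 0, 0, 0, 0, 0], [0, 0, 0, 0, 0, 0], [0, 0, 0, 0, 0, 0]], "gripper": 0}}

```text
clock: 8.13
position: [509.6, 333.5, 63.7]
ee_rot: [-0.119, 0.993, 0.0, 0.001]
contact_force: [-1.4, -1.2, 5.8]
gripper_width: 23.2
grasp_force: 59.8
```

Call:
{"method": "play_rows", "body": {"series": [[0, 0, 6, 0, 0, 0], [0, 0, 12, 0, 0, 0], [0, 0, 20, 0, 0, 0], [0, 0, 25, 0, 0, 0], [0, 0, 25, 0, 0, 0], [0, 0, 25, 0, 0, 0], [0, 0, 20, 0, 0, 0], [0, 0, 11, 0, 0, 0], [0, 0, 4, 0, 0, 0], [0, 0, 0, 0, 0, 0]]}}

```text
clock: 8.97
position: [509.0, 333.0, 210.8]
ee_rot: [-0.118, 0.993, 0.0, -0.0]
contact_force: [0.3, 0.1, -1.9]
gripper_width: 22.9
grasp_force: 58.9
```

Call:
{"method": "play_rows", "body": {"series": [[0, -8, 0, 0, 0, 0], [0, -16, 0, 0, 0, 0], [0, -24, 0, 0, 0, 0], [0, -32, 0, 0, 0, -0.1], [0, -32, 0, 0, 0, -0.1], [0, -32, 0, 0, 0, -0.1], [0, -32, 0, 0, 0, -0.1], [0, -32, 0, 0, 0, -0.1], [1, -32, 0, 0, 0, -0.1], [1, -32, 0, 0, 0, -0.1], [1, -32, 0, 0, 0, -0.1], [1, -32, 0, 0, 0, 0], [1, -32, 0, 0, 0, 0], [0, -32, 0, 0, 0, 0], [0, -32, 0, 0, 0, 0], [0, -32, 0, 0, 0, 0], [0, -28, 0, 0, 0, 0], [0, -20, 0, 0, 0, 0], [0, -12, 0, 0, 0, 0], [0, -4, 0, 0, 0, 0]]}}

```text
clock: 10.63
position: [512.7, -197.0, 209.6]
ee_rot: [-0.075, 0.997, 0.0, -0.001]
contact_force: [-0.1, 0.5, -1.0]
gripper_width: 23.5
grasp_force: 59.0
```

Call:
{"method": "play_rows", "body": {"series": [[0, 0, -10, 0, 0, 0], [0, 0, -20, 0, 0, 0], [0, 0, -25, 0, 0, 0], [0, 0, -15, 0, 0, 0], [0, 0, -6, 0, 0, 0], [0, 0, 0, 0, 0, 0], [0, 0, 0, 0, 0, 0]]}}

```text
clock: 11.22
position: [514.6, -194.3, 134.9]
ee_rot: [-0.078, 0.997, -0.0, -0.0]
contact_force: [-1.0, -0.8, -1.4]
gripper_width: 23.3
grasp_force: 59.0
```

Run:
```python
from h import *
import pickle
t=get_image("top");s=get_image("side");pickle.dump((t,s),open("j1.pkl","wb"))
S=read_state();print(S["position"],S["grasp_force"],S["contact_force"])
def up(c,x0,y0,w,h): return cv2.resize(c["image"][y0:y0+h,x0:x0+w,::-1],(400,600),interpolation=cv2.INTER_CUBIC)
cv2.imwrite("pics/j1.png",np.clip(np.hstack([up(t,395,165,60,90),up(s,330,85,60,90)])*1.5,0,255).astype(np.uint8))
```

```text
[ 515.1687542  -194.60973129  135.95764188] 58.983521461486816 [-0.39511494 -0.10521055 -1.52803891]
```

View pics/j1.png

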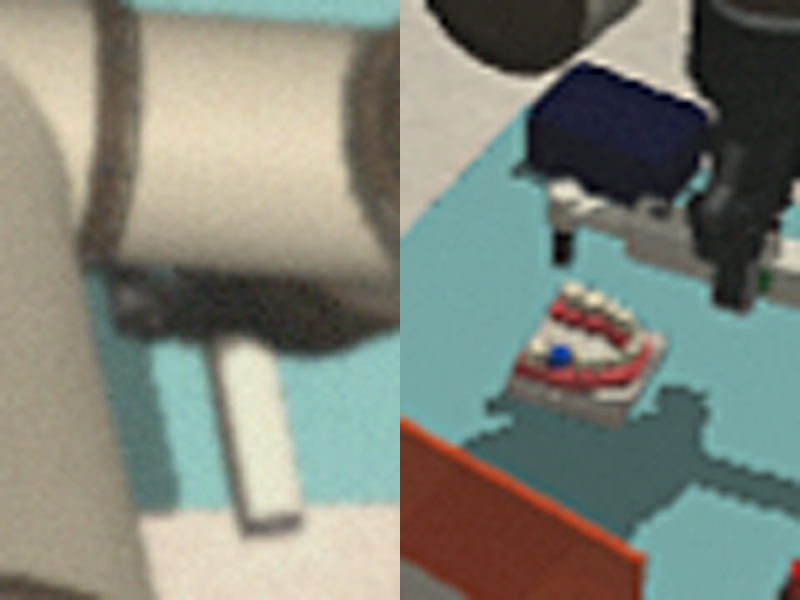

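The side view shows the light guide hanging at crop (562,240), with its lower end at about (562,262), above and beside the blue molar at (560,355). In the top view the arm hides the head, but the handle from (245,345) to the tail at (272,520) is visible.

```bash
cat > tip.py <<'E'
from h import *
def meas(t,s,tcpz,guess,handle=None):
    g=cv2.cvtColor(s["image"],cv2.COLOR_RGB2GRAY).astype(float); zt=tcpz-40.5
    # guide: dark pixels round the expected guide centre (z tip+9)
    u,v=proj(s,[*guess,zt+9])[0].round().astype(int); w=g[v-9:v+14,u-9:u+10]
    m=((w<55)*255).astype(np.uint8); n,l,st,ce=cv2.connectedComponentsWithStats(m)
    for i in range(1,n):
        if st[i,4]>4: print("dark",st[i].tolist(),(ce[i]+[u-9,v-9]).round(1),"bottom row",st[i,1]+st[i,3]-1+v-9)
if __name__=="__main__":
    import pickle; t,s=pickle.load(open("j1.pkl","rb")); meas(t,s,135,(608,-180)); zt=94.5
    for p in((354.3,124.3),(354.3,123.3)): print("tip",onplane(s,p,zt).round(1))
    a=np.arange(0,6.3,.3)
    e=proj(s,np.c_[608+5.5*np.cos(a),-180+5.5*np.sin(a),0*a+zt]);print("ellipse at (608,-180)",e.mean(0),e.max(0))
    A=onplane(t,(395+245/6.667,165+345/6.667),zt+48.5);B=onplane(t,(395+272/6.667,165+517/6.667),zt+48.5)
    d=A-B;y=np.arctan2(d[1],d[0]);print("tail",B.round(1),"yaw",y,"-> tip",(B+180*np.array([np.cos(y),np.sin(y),0])).round(1),(B+180*np.array([np.cos(.15),np.sin(.15),0])).round(1))
E
python3 tip.py
```

```text
dark [13, 0, 6, 3, 12] [361.2 113.7] bottom row 115
dark [8, 6, 3, 6, 15] [353.9 121.7] bottom row 124
dark [8, 18, 11, 5, 15] [358.3 133.3] bottom row 135
tip [ 605.8 -177.7   94.5]
tip [ 608.5 -182.1   94.5]
ellipse at (608,-180) [354.10014623 123.68402719] [355.74284639 124.74927686]
tail [ 428.1 -206.   143. ] yaw 0.12235999823245156 -> tip [ 606.8 -184.   143. ] [ 606.1 -179.1  143. ]
```

Call:
{"method": "play_rows", "body": {"series": [[0, 0, -8, 0, 0, 0], [0, 0, -14, 0, 0, 0], [0, 0, -12, 0, 0, 0], [0, 0, -6, 0, 0, 0], [0, 0, -2, 0, 0, 0], [0, 0, 0, 0, 0, 0], [0, 0, 0, 0, 0, 0], [0, 0, 0, 0, 0, 0]]}}

```text
clock: 11.98
position: [514.9, -195.0, 93.6]
ee_rot: [-0.077, 0.997, -0.0, 0.001]
contact_force: [0.2, -0.3, -1.8]
gripper_width: 23.5
grasp_force: 59.0
```

Run:
```python
from tip import *
t=get_image("top");s=get_image("side")
z=np.mean([read_state()["position"] for _ in range(3)],0);print(z)
meas(t,s,z[2],(607,-180))
a=np.arange(0,6.3,.3)
for x,y in((607,-180),(612,-180),(607,-175)):
    e=proj(s,np.c_[x+5.5*np.cos(a),y+5.5*np.sin(a),0*a+z[2]-40.5]);c=proj(s,[x,y,34.5])
    print((x,y),"guide col/bottom",e.mean(0).round(2),e.max(0).round(2),"molar top centre",c.round(2))
im=s["image"][125:150,340:370];hsv=cv2.cvtColor(im,cv2.COLOR_RGB2HSV)
m=cv2.inRange(hsv,(100,90,40),(125,255,255));print(cv2.findNonZero(m)[:,0].tolist())
A=cv2.resize(s["image"][110:155,330:390,::-1],(800,600),interpolation=cv2.INTER_CUBIC);cv2.imwrite("pics/j2.png",np.clip(A*1.5,0,255).astype(np.uint8))
```

```text
[ 514.6761839  -194.97077015   93.49020444]
dark [8, 7, 11, 8, 29] [356.8 132.4] bottom row 136
dark [2, 15, 17, 7, 44] [354.  140.6] bottom row 143
(607, -180) guide col/bottom [353.84 133.21] [355.45 134.28] molar top centre [[353.62 137.28]]
(612, -180) guide col/bottom [352.59 132.67] [354.2  133.73] molar top centre [[352.38 136.74]]
(607, -175) guide col/bottom [353.06 134.01] [354.67 135.09] molar top centre [[352.84 138.09]]
[[13, 12], [14, 12], [13, 13], [14, 13], [13, 14], [14, 14]]
```

View pics/j2.png

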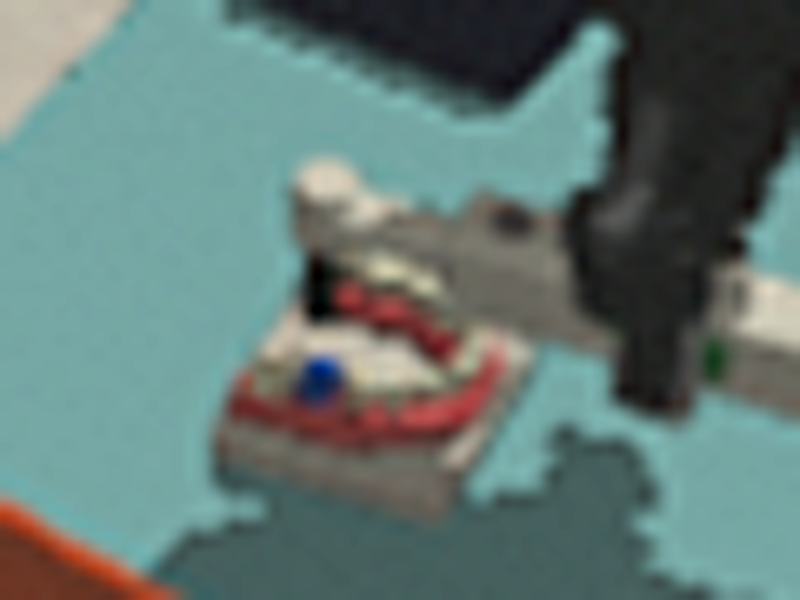

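The side view shows the guide (centre column 353.7, lower end row ≈133.8) straight over the blue molar (column 353.6, top face row ≈137.3). It's 18 mm above, within about 2 mm sideways. Lower the last 12 mm slowly.

Call:
{"method": "play_rows", "body": {"series": [[0, 1, -2, 0, 0, 0], [0, 0, -3, 0, 0, 0], [0, 0, -3, 0, 0, 0], [0, 0, -2, 0, 0, 0], [0, 0, -1, 0, 0, 0], [0, 0, -1, 0, 0, 0], [0, 0, 0, 0, 0, 0], [0, 0, 0, 0, 0, 0], [0, 0, 0, 0, 0, 0], [0, 0, 0, 0, 0, 0]]}}

```text
clock: 12.92
position: [514.3, -193.9, 80.9]
ee_rot: [-0.077, 0.997, -0.0, 0.0]
contact_force: [-0.4, -0.2, -1.8]
gripper_width: 23.3
grasp_force: 59.0
```

Run:
```python
from tip import *
s=get_image("side");S=read_state();print(S["position"],S["contact_force"],S["grasp_force"])
A=cv2.resize(s["image"][110:155,330:390,::-1],(800,600),interpolation=cv2.INTER_CUBIC);cv2.imwrite("pics/j3.png",np.clip(A*1.5,0,255).astype(np.uint8))
a=np.arange(0,6.3,.3)
for z in (40,42,44):
  e=proj(s,np.c_[607+5.5*np.cos(a),-180+5.5*np.sin(a),0*a+z]);print(z,((e.mean(0)+.5-[330,110])*13.33).round(),((e.max(0)+.5-[330,110])*13.33).round())
print(((proj(s,[[607,-180,34.5],[601.5,-174.5,34.5],[612.5,-174.5,34.5],[612.5,-185.5,34.5]])+.5-[330,110])*13.33).round().tolist())
```

```text
[ 514.29691995 -193.9279294    80.93516057] [-0.08358058  0.02609575 -2.20647855] 58.98030459880829
40 [322. 354.] [344. 369.]
42 [323. 348.] [344. 363.]
44 [323. 343.] [344. 357.]
[[321.0, 370.0], [328.0, 390.0], [292.0, 374.0], [315.0, 351.0]]
```

View pics/j3.png

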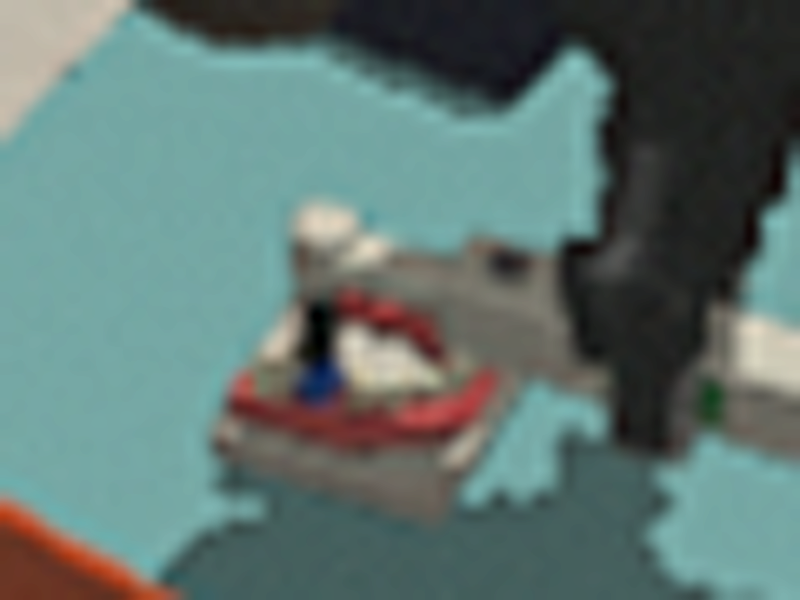

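The light guide, ending at crop (318,362), stands directly above the blue molar (320,380) with about 6 mm of gap, and no contact force shows. I'm handing it in.

```bash
python3 -c "
from bench import job_done; print(job_done())"
```

```text
the job is handed in; nothing more can be done
None
```

I pressed green, yellow and blue in order, carried the lamp over the screen, and handed the job in with its tip about 6 mm above the blue molar, held steady and with no contact force showing; the judge's result was not returned.

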